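# Pack the chocolate gift carton

## Task

Finish packing the gift carton on the counter: the praline box already in it stands loose in the middle, so make room, then put in the square tin and the chunky chocolate bar from the display stand, the bar standing on its long edge across the carton. All three must end up standing upright side by side on the floor of its white tray. It is a close fit, so work gently: press or knock nothing hard against the carton, and leave the spatula, the jar and the board of white slabs where they are.

Things in the scene. Friction and masses are not known exactly. Their poses are not given: they have to be found in the camera images.
- carton: Open brown carton, 133 x 192 mm, long side along its y, fast on a black mat; over 80 N crushes it. Origin: centre, at counter height. A white card tray is glued in, 120 (x) x 156 mm (y) inside, walls 3 mm: floor face at z = 8 mm, all wall tops at 38 mm. Along y it sits up to 10 mm off centre, either way: not measured. In it, praline box (66) + tin (64) + bar (24) leave 2 mm in all.
- praline_box: Closed box, white paper with a brown lid, 100 (its x) x 66 (y) x 40 mm high, 0.25 kg. Origin: centre of its underside. Stands loose on the tray's floor near the middle of the length, its y along the carton's y within 0.06 rad. Neither gap beside it takes the tin; the wider is over 44 mm. Only 10 mm higher than the walls: push it rather than grip it; it slides with 1 to 5 N.
- tin: Square brass-coloured tin with its lid on, 64 x 64 mm, 45 mm high, about 0.18 kg. Origin: centre of its underside. Stands on the counter at one side of the carton.
- bar: Chunky dark chocolate bar, 24 mm thick (its x), 114 wide (y), 76 tall (z), 0.27 kg. Origin: middle of its underside, a long edge. Back (-x) flat; front has 2 rows of 3 flat-topped square blocks 38 mm apart, one column in the middle. It rests in the stand on that edge, its top leaning 0.35 rad from the vertical to the stand's -x (robot side). Grip it across the 24 mm, mid-width.
- stand: Fixed aluminium display easel for the bar, 124 mm wide (y). Origin: middle of its base at counter height; the bar's origin rests about 20 mm above it. Measured up along the leaning bar, its back rest covers the lower 38 mm of the bar's back and its lip the lower 7 mm of the front; above that the bar is free on both sides.
- spatula: Bystander: flat steel spatula with a wooden handle, 250 mm long, 65 mm wide, lying on the counter. Origin: middle of its length, at counter height. Leave alone.
- jar: Bystander: amber glass jar, 80 mm across and 120 mm tall. Origin: centre of its underside. Leave alone.
- board: Bystander: dark wooden board, 120 x 200 x 10 mm, with three white nut slabs on it, about 30 mm high in all. Origin: centre of its underside. Leave alone.
Things that resemble listed ones, but are neither listed nor needed, are in the scene too. What is shaped like the bar but red is not meant.

How it is judged:
By the outcome, as a careful person would: the job done as asked, in the order asked, and still so for the second after the job is handed in, with the robot touching nothing.
It also fails if it takes over 67 s, if anything falls off the work surface, if the arm or the gripper's body presses on something with over 40 N, if the wrist force passes 120 N, or if a joint passes its speed limit or range.

## Robot

A 6-joint arm with a two-finger parallel gripper is mounted at the origin on the work surface. World frame = base frame: x ahead of the robot, y to its left, z up, the work surface at z = 0. Lengths are in mm, angles in rad, forces in N, time in s.
With the tool pointing down it reaches from about 300 to 775 mm from the base axis. Payload 14.6 kg.
Tool frame: the origin (TCP) lies on the mounting face of the last link; the fingertips stand 199 mm ahead of it and the grasp point (between the pads) lies 180 mm ahead of it; z points along the fingers, y is the line along which they close (so a half turn about z gives the same grasp; the last joint's range is limited). The gripper opens to 94 mm and grips with 3 to 60 N. Pads are 16 mm wide; open, the fingers measure 119 mm over their backs; the gripper's body (75 mm by 177 mm) begins 78 mm behind the grasp point.
Start: joints at [1.094, 0.3, 1.521, -0, 1.321, -0.067], TCP at [219.131, 504.453, 404.646] pointing down, gripper open.
Joint ranges: [-3.03, 3.03], [-0.79, 2.21], [0.23, 2.52], [-1.04, 4.18], [0, 3.07], [-2.55, 2.55]. Speed limits (rad/s): [2.22, 2.22, 2.57, 3.14, 3.14, 3.14].

## Interface

Orientations are given as [roll, pitch, yaw] about the fixed x, y, z axes, in that order (R = Rz(yaw) Ry(pitch) Rx(roll)).
In Python, from cell import manip gives the robot as it stands. The module is installed in compiled form; this text tells all that it offers.
- The arm moves only by the shell command python3 -m creep 'ROWS' [FORCE]. ROWS is a JSON object of lists of equal length, an entry for each row: "slide": the shift along the world's x, y, z in cm, a list of three; "turn": the turn about the world's z in rad; "claw": the opening, from 0 (shut) to 1 (fully open). A call has 1 to 8 rows; each row shifts and turns the commanded pose from where the row before left it; what a row does not reach is not made up. A row lasts 1/8 s, in which the tool goes at most 62.5 mm and 10.7 degrees, less where a joint would pass 70% of its speed; a pose out of reach is approached as far as the arm can. A call with a gripper value outside its range is refused whole. The fingers move at their own pace and stop on an object; FORCE is the grip in N (left out, the last holds). Time passes only in rows, so rows that do not move let the fingers close. It gives the time, the measured TCP pose, the force, the opening and the grip force at its end, in the units of the state.
- manip.read_state(): the state, without advancing time (a new reading comes with each control period).
- manip.camera(name): name is "scene" or "top" or "wrist"; returns (picture, depth): 480x640x3 uint8, red, green, blue; 480x640 float32, mm along the optical axis (not along the pixel's ray), 0 where there is no reading.
- manip.calibration(name): a dict with "intrinsics" (3x3 intrinsics, pixels), "pose" (4x4, takes a point from camera to world coordinates). Camera axes: x right, y up, looking along -z (the intrinsics and any distortion apply to the point x, -y, -z); pixel columns grow to the right and rows downward; lengths in mm; the calibration is good to about 2 mm. A picture is of the moment at which its call begins: read the wrist's pose just before it. calibration takes no time and is no camera call; for the wrist camera it gives the pose at the moment of the call.
- manip.sign_off(): hands the job in; it is judged then, once.
Trained networks look in the newest picture that a camera, given by its name, has taken for a name from the list of things; names that differ only in an ending like _2 or _b are one class to them, and where a whole thing is asked for, a point or a joint stands for the part that bears it (a point fixed in the world has none). Each returns a list of dicts, best first, with "score" (0 to 1); they miss things now and then, are a little off and sometimes report something else, mostly with a low value. They report only what shows in the picture. A call takes as long as a camera call. They do not tell look-alikes from the thing itself.
- manip.cut_out(query, camera): "mask" (480x640 bool, what is visible of it) and "position" ([column, row] in pixels, amid what is visible of it).
The state is a dict: "clock": time; "joints": joint angles; "qd": joint speeds; "effort": joint torques, N m; "eef_pos": TCP position; "eef_rot": TCP orientation; "wrist_force": force on the tool from outside, world axes, zero at the start; "moment": the same for the moment, N m; "finger_gap": finger opening in mm; "finger_force": force on a finger pad.
Only numpy, scipy, OpenCV 4.12 (cv2) and the standard library are available. Lean on these libraries where they do the work, as an engineer would, in place of code of your own. Each camera call takes 0.05 s, during which the arm holds its last target. There are 200 camera calls.

## Working session

There is one attempt and no reset: what is moved stays moved. The work goes in short steps, Python scripts to look and compute and a shell command to move; the robot and the scene stay as the last step left them, time stands still between calls to the robot, and variables do not carry over. Pictures are saved under pics/ and viewed, at most 11 in all, crops included, and the job is handed in when it is done.

```bash
mkdir -p pics; cat > h.py <<'E'
import numpy as np, cv2
from cell import manip
def cloud(name):
    pic,d=manip.camera(name); c=manip.calibration(name); K=np.array(c["intrinsics"]);T=np.array(c["pose"])
    v,u=np.mgrid[0:480,0:640]
    x=(u-K[0,2])/K[0,0]*d; y=(v-K[1,2])/K[1,1]*d
    P=np.stack([x,-y,-d],-1)@T[:3,:3].T+T[:3,3]
    P[d==0]=np.nan
    return pic,d,P
def save(n,pic): cv2.imwrite(f"pics/{n}.png",cv2.cvtColor(pic,cv2.COLOR_RGB2BGR))
E
python3 - <<'E'
from h import *
for n in ("top","scene"):
    pic,d,P=cloud(n); save(n,pic); np.savez(n+".npz",pic=pic,P=P)
    c=manip.calibration(n); print(n,c)
    for q in ("carton","praline_box","tin","bar","stand","spatula","jar","board"):
        for r in manip.cut_out(q,n)[:3]:
            m=r["mask"]; p=P[m]; print(q,round(r["score"],2),np.round(r["position"]),m.sum(),np.round(np.nanmedian(p,0)),np.round(np.nanpercentile(p,2,axis=0)),np.round(np.nanpercentile(p,98,axis=0)))
print(manip.read_state())
E
```

```text
top {'intrinsics': array([[480.63618534,   0.        , 319.40452624],
       [  0.        , 480.63618534, 245.40285743],
       [  0.        ,   0.        ,   1.        ]]), 'pose': array([[ 2.15091298e-02,  9.93626491e-01, -1.10651495e-01,
         5.48347368e+02],
       [-9.99768632e-01,  2.13990375e-02, -2.18255286e-03,
         5.24790533e+00],
       [ 1.99193152e-04,  1.10672838e-01,  9.93856873e-01,
         1.01531051e+03],
       [ 0.00000000e+00,  0.00000000e+00,  0.00000000e+00,
         1.00000000e+00]])}
carton 0.82 [297. 302.] 7725 [538.  13.   7.] [ 445. -103.   -0.] [633. 129.  41.]
praline_box 0.97 [315. 303.] 1692 [540.  12.  49.] [491. -24.  13.] [590.  49.  52.]
tin 0.87 [454. 295.] 1139 [ 568. -265.   45.] [ 536. -300.    8.] [ 600. -234.   49.]
bar 0.82 [189. 305.] 1436 [529. 258.  86.] [508. 204.  29.] [552. 313.  94.]
bar 0.73 [212. 228.] 1910 [691. 233.  22.] [636. 185.  10.] [746. 280.  27.]
stand 0.77 [206. 289.] 842 [558. 238.   5.] [498. 198.   1.] [573. 317.  34.]
spatula 0.68 [444. 215.] 1834 [ 731. -254.    5.] [ 688. -420.    0.] [ 779. -192.   22.]

[... 1649 characters left out ...]
.]
{'clock': 0.9, 'joints': array([ 1.09444661e+00,  2.99894902e-01,  1.52102333e+00, -1.92737158e-05,
        1.32073037e+00, -6.66031451e-02]), 'qd': array([-4.32771667e-04,  1.74616289e-03,  6.72661030e-04,  9.77346430e-04,
        9.33261927e-04,  3.43395277e-05]), 'effort': array([ 1.37602343e-03, -5.31667793e+01, -3.52905571e+01,  7.09377928e-02,
        2.13423930e-02, -1.49454507e-05]), 'eef_pos': array([219.10513007, 504.45474987, 404.63850115]), 'eef_rot': array([-3.14153558e+00,  1.49088500e-05,  2.73185085e+00]), 'wrist_force': array([-0.38626829, -0.39013895,  0.41651073]), 'moment': array([0.00937229, 0.03235806, 0.01557399]), 'finger_force': 0.0, 'finger_gap': 94.084756170354}
```

View pics/top.png

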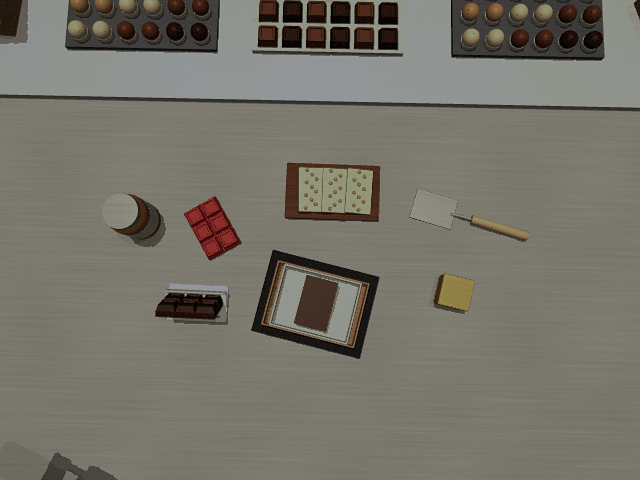

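```bash
python3 - <<'E'
from h import *
z=np.load("top.npz");pic,P=z["pic"],z["P"]
c=cv2.resize(pic[180:360,140:500],None,fx=2.2,fy=2.2,interpolation=cv2.INTER_CUBIC);save("crop1",c)
from cell import manip
q=manip.calibration("top")
E
```

```text
(no output)
```

View pics/crop1.png

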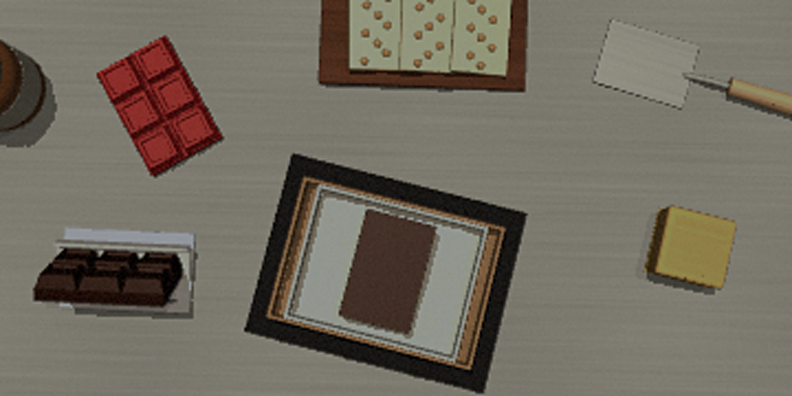

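View pics/scene.png

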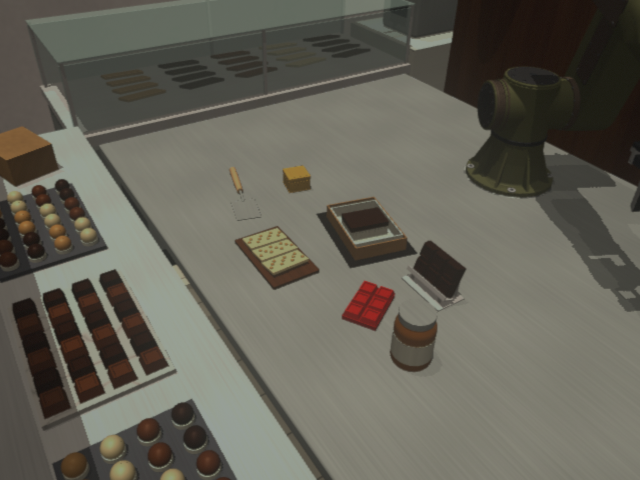

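Top view: dark bar in the aluminium stand at (190,305). The red look-alike at (212,228) isn't meant, because the bar is dark and leans in the stand, as the enlarged crop confirms. The only tin is at (455,293). The carton is centred at (315,303) with the praline box in it, long side turned about -0.23 rad. I'm moving over the carton for a close look.

```bash
python3 -m creep '{"slide":[[3,-5,0],[3,-5,0],[3,-5,0],[3,-5,0],[3,-5,0],[3,-5,0],[3,-5,0],[3,-5,0]],"turn":[-0.175,-0.175,-0.175,-0.175,-0.175,-0.175,-0.175,-0.175],"claw":[1,1,1,1,1,1,1,1]}' 10
python3 - <<'E'
from h import *
pic,d,P=cloud("wrist"); save("w1",pic); np.savez("w1.npz",pic=pic,P=P)
print(manip.calibration("wrist")); print(manip.read_state()["eef_pos"],np.nanmedian(P[200:280,280:360].reshape(-1,3),0))
def rect(m):
    p=P[m][:,:2].astype(np.float32); r=cv2.minAreaRect(p[::1]); return r
z=np.load("top.npz");P=z["P"]
for nm,c,r,zl,zh in (("pral",(540,12),70,44,60),("tin",(568,-265),60,38,55)):
    m=(np.hypot(P[...,0]-c[0],P[...,1]-c[1])<r)&(P[...,2]>zl)&(P[...,2]<zh); print(nm,m.sum(),rect(m),np.median(P[m],0))
E
```

```text
clock: 1.9
eef_pos: [459.8, 102.6, 404.9]
eef_rot: [3.141, -0.0, 1.326]
wrist_force: [0.5, 1.5, -0.3]
finger_gap: 93.8
finger_force: 0.0
{'intrinsics': array([[360.41452167,   0.        , 318.14850101],
       [  0.        , 360.41452167, 236.90008277],
       [  0.        ,   0.        ,   1.        ]]), 'pose': array([[ 9.67039487e-01,  2.45688015e-01,  6.68732308e-02,
         4.82042670e+02],
       [-2.54621223e-01,  9.31390186e-01,  2.60154481e-01,
         1.73297058e+02],
       [ 1.63176729e-03, -2.68607000e-01,  9.63248471e-01,
         3.85125928e+02],
       [ 0.00000000e+00,  0.00000000e+00,  0.00000000e+00,
         1.00000000e+00]])}
[462.05282635  98.27289742 404.72001426] [455.99908239  67.50617016   0.94368852]
pral 1652 ((546.387939453125, 10.750720977783203), (65.98921203613281, 111.97076416015625), 76.41065216064453) [540.3037954   12.33022403  48.764459  ]
tin 1026 ((568.3115234375, -269.2167663574219), (65.47027587890625, 64.12325286865234), 77.74994659423828) [ 568.17394493 -267.8887765    45.74204647]
```

View pics/w1.png

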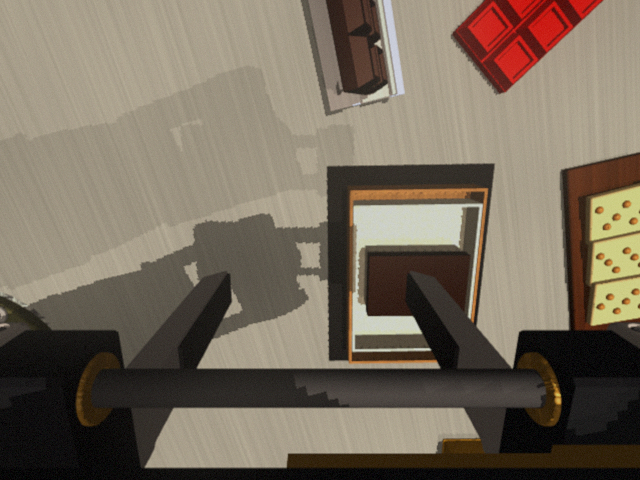

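The wrist view shows the carton at (420,270), partly hidden by a finger, with the bar in its stand at (360,60). I'm centring over the carton and measuring.

```bash
python3 -m creep '{"slide":[[4.5,-5,0],[4,-5,0],[0,0,0],[0,0,0]],"turn":[0,0,0,0],"claw":[1,1,1,1]}' 10
python3 - <<'E'
from h import *
pic,d,P=cloud("wrist"); save("w2",cv2.resize(pic[100:340,160:480],None,fx=2.4,fy=2.4)); np.savez("w2.npz",pic=pic,P=P)
s=manip.read_state();print(s["eef_pos"],s["eef_rot"])
a=(np.abs(P[...,0]-540)<120)&(np.abs(P[...,1]-12)<150)
m=a&(P[...,2]>44)&(P[...,2]<54)
n,l,st,ce=cv2.connectedComponentsWithStats(m.astype(np.uint8)); k=1+np.argmax(st[1:,4]);r=cv2.minAreaRect(P[l==k][:,:2].astype(np.float32));print("pral",r,np.median(P[l==k],0))
yaw=-0.235
for it in range(1):
  for yaw in (-.22,-.235,-.25):
    ex=np.array([np.cos(yaw),np.sin(yaw)]);ey=np.array([-ex[1],ex[0]])
    q=P[...,:2]-[540,12];U=q@ex;V=q@ey;Z=P[...,2]
    print(yaw)
    # profile along y at |U|<40, along x
    for lo in np.arange(-110,112,2):
        s_=a&(np.abs(U)<35)&(V>=lo)&(V<lo+2)
        if yaw==-.235: print(lo,np.round(np.nanmedian(Z[s_]),1) if s_.any() else None,end="; ")
m=a&(Z>33)&(Z<43); c=cv2.minAreaRect(P[m][:,:2].astype(np.float32)); print("rim",c)
mat=a&(Z<3)&(pic.sum(-1)<150); 
E
```

```text
clock: 2.45
eef_pos: [539.7, 9.5, 404.4]
eef_rot: [-3.141, -0.0, 1.332]
wrist_force: [-0.3, 0.2, 0.3]
finger_gap: 93.9
finger_force: 0.0
[539.54008989   9.96114564 404.68125717] [-3.14135440e+00 -1.49365835e-04  1.33250602e+00]
pral ((541.4004516601562, 13.724010467529297), (65.79820251464844, 100.18090057373047), 76.5173110961914) [541.67757407  15.28683736  48.62096912]
-0.22
-0.235
-110 None; -108 None; -106 None; -104 None; -102 None; -100 None; -98 None; -96 None; -94 38.7; -92 28.5; -90 27.8; -88 None; -86 None; -84 None; -82 None; -80 38.3; -78 38.7; -76 23.8; -74 8.7; -72 8.8; -70 8.7; -68 8.4; -66 8.9; -64 8.8; -62 8.5; -60 8.9; -58 8.8; -56 8.6; -54 8.5; -52 8.9; -50 8.7; -48 8.6; -46 8.7; -44 9.1; -42 None; -40 None; -38 None; -36 None; -34 None; -32 48.4; -30 48.6; -28 48.7; -26 48.7; -24 48.7; -22 48.7; -20 48.7; -18 48.6; -16 48.7; -14 48.6; -12 48.7; -10 48.6; -8 48.6; -6 48.7; -4 48.6; -2 48.7; 0 48.8; 2 48.6; 4 48.5; 6 48.6; 8 48.6; 10 48.8; 12 48.5; 14 329.1; 16 330.9; 18 320.2; 20 336.9; 22 321.0; 24 319.5; 26 317.9; 28 48.7; 30 48.5; 32 47.5; 34 37.9; 36 8.8; 38 8.7; 40 8.8; 42 8.6; 44 8.6; 46 8.6; 48 8.6; 50 8.7; 52 8.6; 54 8.6; 56 8.7; 58 8.6; 60 8.5; 62 8.7; 64 8.7; 66 8.6; 68 8.6; 70 8.6; 72 8.6; 74 8.6; 76 8.6; 78 8.5; 80 37.7; 82 38.6; 84 5.7; 86 5.5; 88 5.6; 90 5.5; 92 5.6; 94 17.3; 96 38.6; 98 38.7; 100 2.5; 102 2.6; 104 2.4; 106 2.6; 108 2.7; 110 2.5; -0.25
rim ((539.6885375976562, 14.367630004882812), (192.78762817382812, 133.46969604492188), 76.927490234375)
```

View pics/w2.png

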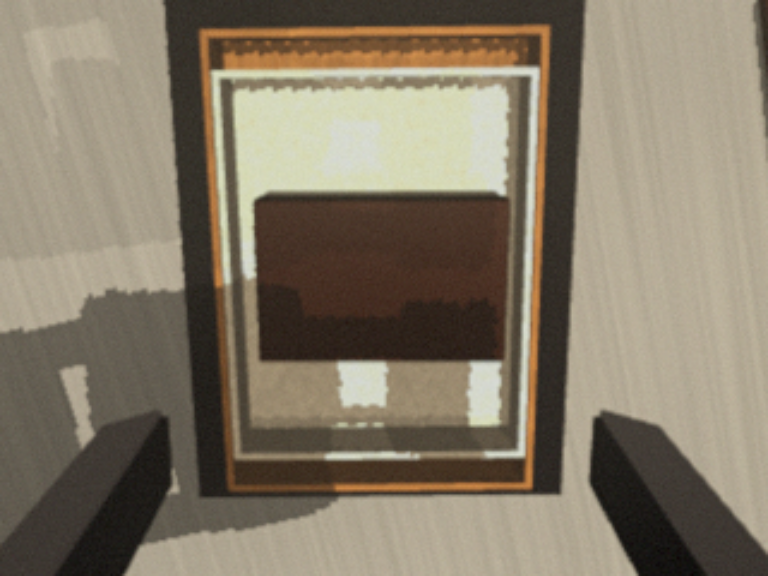

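The carton centre is (539.7,14.4), yaw -0.228, and the tray is about centred. Gaps are about 44 mm (-y) and 46 mm (+y). Next I push the praline to the +y wall with two spread fingers in the -y gap.

```bash
python3 -m creep '{"slide":[[-0.53,-2.5,0],[-0.54,-2.55,0],[0,0,-4],[0,0,-4],[0,0,-4],[0,0,-2],[0,0,0],[0,0,0]],"turn":[0.01,0,0,0,0,0,0,0],"claw":[0.64,0.64,0.64,0.64,0.64,0.64,0.64,0.64]}' 10
python3 -m creep '{"slide":[[0,0,-2],[0,0,-2],[0,0,-0.7],[0,0,0]],"turn":[0,0,0,0],"claw":[0.64,0.64,0.64,0.64]}'
```

```text
clock: 3.5
eef_pos: [529.4, -40.7, 266.0]
eef_rot: [3.14, -0.0, 1.343]
wrist_force: [-0.2, -0.5, 0.5]
finger_gap: 60.3
finger_force: 0.0
clock: 4.0
eef_pos: [529.4, -41.2, 218.3]
eef_rot: [3.141, -0.0, 1.342]
wrist_force: [0.8, 0.7, -0.4]
finger_gap: 60.3
finger_force: 0.0
```

```bash
python3 -m creep '{"slide":[[0.18,0.78,0],[0.18,0.78,0],[0.18,0.78,0],[0.18,0.78,0],[0.18,0.78,0],[0.18,0.78,0],[0.09,0.39,0],[0,0,0]],"turn":[0,0,0,0,0,0,0,0],"claw":[0.64,0.64,0.64,0.64,0.64,0.64,0.64,0.64]}'
python3 -m creep '{"slide":[[0.045,0.195,0],[0,0,0]],"turn":[0,0],"claw":[0.64,0.64]}'
python3 - <<'E'
from h import *
pic,d,P=cloud("wrist")
C=np.array([539.7,14.4]);yaw=-.228
ex=np.array([np.cos(yaw),np.sin(yaw)]);ey=np.array([-ex[1],ex[0]])
q=P[...,:2]-C;U=q@ex;V=q@ey;Z=P[...,2]
for u in (-35,-10,10,35):
    s=(abs(U-u)<8)&(abs(V)<110); b=s&(Z>44)&(Z<54); w=s&(Z>34)&(Z<43)&(V>60)
    print(u,np.nanpercentile(V[b],[1,99]),np.round(np.histogram(V[w],np.arange(60,104,2))[0]))
print((manip.read_state()["eef_pos"][:2]-C)@ey)
E
```

```text
clock: 5.0
eef_pos: [541.0, 9.7, 217.5]
eef_rot: [-3.141, -0.0, 1.342]
wrist_force: [-0.5, -0.5, -0.2]
finger_gap: 60.3
finger_force: 0.0
clock: 5.25
eef_pos: [541.4, 11.4, 217.6]
eef_rot: [-3.141, -0.0, 1.342]
wrist_force: [-0.5, -0.1, 0.2]
finger_gap: 60.0
finger_force: 0.0
-35 [-3.24262072 72.69651253] [  0   0   0   0   0   0   0   0  36 189  73   0   0   0   0   0 154 188
   0   0   0]
-10 [ 8.387463  72.6624171] [  0   0   0   0   0   0   0   0  37 188  76   0   0   0   0   0 161 185
   0   0   0]
10 [ 8.21591753 72.62736928] [  0   0   0   0   0   0   0   0  33 190  76   0   0   0   0   0 164 182
   0   0   0]
35 [-3.69353905 72.58722008] [  0   0   0   0   0   0   0   0  32 189  77   0   0   0   0   0 176 171
   0   0   0]
-2.6036718921613673
```

```bash
python3 -m creep '{"slide":[[0.034,0.146,0],[0.034,0.146,0],[0,0,0]],"turn":[0,0,0],"claw":[0.64,0.64,0.64]}'
python3 -m creep '{"slide":[[0.023,0.097,0]],"turn":[0],"claw":[0.64]}'
python3 -m creep '{"slide":[[0.023,0.097,0]],"turn":[0],"claw":[0.64]}'|sed -n '1,2p;4p'
```

```text
clock: 5.68
eef_pos: [542.1, 14.4, 217.6]
eef_rot: [3.142, -0.0, 1.342]
wrist_force: [0.3, -0.4, 0.6]
finger_gap: 60.3
finger_force: 0.0
clock: 5.8
eef_pos: [542.3, 15.2, 217.7]
eef_rot: [-3.142, 0.0, 1.342]
wrist_force: [-0.2, -1.1, 0.6]
finger_gap: 60.4
finger_force: 0.7
clock: 5.92
eef_pos: [542.6, 16.2, 217.6]
wrist_force: [-0.4, -2.7, -0.4]
```

```bash
python3 -m creep '{"slide":[[0.012,0.049,0],[0,0,0]],"turn":[0,0],"claw":[0.64,0.64]}'|sed -n '1,2p;4p'
python3 -m creep '{"slide":[[0.012,0.049,0],[0,0,0]],"turn":[0,0],"claw":[0.64,0.64]}'|sed -n '1,2p;4p'
python3 -m creep '{"slide":[[0.012,0.049,0],[0,0,0]],"turn":[0,0],"claw":[0.64,0.64]}'|sed -n '1,2p;4p'
```

```text
clock: 6.18
eef_pos: [542.6, 16.4, 217.7]
wrist_force: [-2.5, -5.9, 0.2]
clock: 6.42
eef_pos: [542.7, 16.5, 217.7]
wrist_force: [-2.2, -10.2, 1.9]
clock: 6.68
eef_pos: [542.8, 16.7, 217.6]
wrist_force: [-4.4, -11.8, 2.9]
```

```bash
python3 -m creep '{"slide":[[-0.07,-0.3,0],[0,0,-0.0],[0,0,3],[0,0,5],[0.4,-4,5],[0.5,-6,0],[0.5,-6,0],[0.5,-6,0]],"turn":[0,0,0,0,0,0,0,0],"claw":[0.64,0.64,0.64,0.64,0.64,0.64,0.64,0.64]}'|sed -n '1,2p;4p'
python3 -m creep '{"slide":[[0.6,-6,0],[0,0,0],[0,0,0]],"turn":[0.012,0,0],"claw":[1,1,1]}'
cat >> h.py <<'E'
C=np.array([539.7,14.4]);yaw=-.228
ex=np.array([np.cos(yaw),np.sin(yaw)]);ey=np.array([-ex[1],ex[0]])
E
python3 - <<'E'
from h import *
pic,d,P=cloud("wrist"); Z=P[...,2]; save("w3",pic)
def top(c,r,lo,hi):
    m=(np.hypot(P[...,0]-c[0],P[...,1]-c[1])<r)&(Z>lo)&(Z<hi)
    n,l,st,ce=cv2.connectedComponentsWithStats(m.astype(np.uint8)); k=1+np.argmax(st[1:,4]);return cv2.minAreaRect(P[l==k][:,:2].astype(np.float32)),np.median(P[l==k],0)
print(top((568,-268),70,40,55)); s=manip.read_state();print(s["eef_pos"],s["eef_rot"][2])
E
```

```text
clock: 7.68
eef_pos: [561.1, -205.9, 346.6]
wrist_force: [0.5, 0.3, 0.8]
clock: 8.05
eef_pos: [567.2, -263.7, 346.1]
eef_rot: [-3.141, -0.001, 1.354]
wrist_force: [-0.2, -0.6, -0.1]
finger_gap: 87.2
finger_force: 0.0
(((569.1734008789062, -267.76739501953125), (64.0506820678711, 64.04763793945312), 77.13990020751953), array([ 569.53122575, -265.74377808,   45.62835036]))
[ 567.29403927 -263.16519126  346.30693565] 1.3546807055945318
```

```bash
python3 -m creep '{"slide":[[0.19,-0.46,-2],[0,0,-4],[0,0,-4],[0,0,-2],[0,0,-1.2],[0,0,-0.7],[0,0,0],[0,0,0]],"turn":[-0.009,0,0,0,0,0,0,0],"claw":[1,1,1,1,1,1,1,0.68]}' 12|sed -n '1,3p'
python3 -m creep '{"slide":[[0,0,0],[0,0,0],[0,0,0],[0,0,0]],"turn":[0,0,0,0],"claw":[0.6,0.6,0.6,0.6]}' 12
```

```text
clock: 9.1
eef_pos: [569.2, -269.0, 208.3]
eef_rot: [3.14, 0.0, 1.345]
clock: 9.6
eef_pos: [569.0, -268.9, 207.6]
eef_rot: [3.141, 0.0, 1.345]
wrist_force: [-1.5, 0.2, 3.8]
finger_gap: 63.9
finger_force: 12.0
```

```bash
python3 -m creep '{"slide":[[0,0,2],[0,0,4],[-0.3,2,3],[-0.7,5,0],[-0.9,5.5,0],[-0.9,5.5,0],[-0.7,4.5,0],[-0.3,2,0]],"turn":[0,0,0,0,0,0,0,0],"claw":[0.6,0.6,0.6,0.6,0.6,0.6,0.6,0.6]}' 12
python3 - <<'E'
from h import *
s=manip.read_state();p=s["eef_pos"];print(p,s["eef_rot"],(C-39*ey-p[:2])/10)
E
```

```text
clock: 10.6
eef_pos: [530.7, -22.0, 298.5]
eef_rot: [3.141, -0.0, 1.347]
wrist_force: [-0.5, -1.0, -1.8]
finger_gap: 64.0
finger_force: 12.0
[530.65830204 -21.99517024 298.54109205] [ 3.14051282e+00 -2.10008998e-04  1.34665911e+00] [ 0.02265383 -0.15955255]
```

```bash
python3 -m creep '{"slide":[[0.02,-0.16,-1],[0,0,-2.5],[0,0,-2],[0,0,-1.3],[0,0,-0.7],[0,0,-0.4],[0,0,0],[0,0,0]],"turn":[-0.004,0,0,0,0,0,0,0],"claw":[0.6,0.6,0.6,0.6,0.6,0.6,0.6,0.6]}' 12
python3 -m creep '{"slide":[[0,0,-0.1],[0,0,-0.1],[0,0,0]],"turn":[0,0,0],"claw":[0.6,0.6,0.6]}' 12
```

```text
clock: 11.6
eef_pos: [531.4, -25.5, 218.8]
eef_rot: [3.141, -0.0, 1.341]
wrist_force: [-0.7, -0.0, -2.1]
finger_gap: 63.5
finger_force: 12.0
clock: 11.98
eef_pos: [531.2, -25.5, 216.3]
eef_rot: [-3.142, 0.0, 1.341]
wrist_force: [-0.1, 0.0, -2.1]
finger_gap: 64.2
finger_force: 12.0
```

```bash
python3 -m creep '{"slide":[[0,0,-0.05],[0,0,-0.05],[0,0,0]],"turn":[0,0,0],"claw":[0.6,0.6,0.6]}' 12|sed -n '2p;4p'
python3 -m creep '{"slide":[[0,0,0],[0,0,0],[0,0,0],[0,0,4],[0,0,4],[0,0,0]],"turn":[0,0,0,0,0,0],"claw":[0.82,0.82,0.82,0.82,0.5,0.38]}' 12
python3 - <<'E'
from h import *
pic,d,P=cloud("wrist"); Z=P[...,2]
q=P[...,:2]-C;U=q@ex;V=q@ey
for n,zl,zh in (("tops",46,60),):
  for u in (-25,0,25):
    s=(abs(U-u)<6)&(abs(V)<110)&(Z>zl)&(Z<zh); v=np.sort(V[s]); 
    g=np.where(np.diff(v)>3)[0]; print(u,v[0],[(round(v[i],1),round(v[i+1],1)) for i in g],v[-1])
s=manip.read_state();p=s["eef_pos"];print(p,s["eef_rot"][2],(p[:2]-C)@ey,(p[:2]-C)@ex)
save("w4",pic)
E
```

```text
eef_pos: [531.2, -25.5, 215.5]
wrist_force: [-1.6, 0.2, 2.2]
clock: 13.1
eef_pos: [531.6, -25.5, 298.1]
eef_rot: [3.136, -0.001, 1.341]
wrist_force: [0.1, -0.1, 0.1]
finger_gap: 60.6
finger_force: 0.0
-25 -71.84606113744546 [(np.float64(-8.3), np.float64(12.4))] 77.52395219379521
0 -71.82169028797975 [(np.float64(-8.3), np.float64(12.3))] 77.47558752851883
25 -71.80945114177223 [(np.float64(-8.4), np.float64(12.3))] 77.41271025890798
[531.26367708 -25.49378103 296.14010151] 1.3408071551117935 -40.76820587554614 0.799186524581776
```

View pics/w4.png

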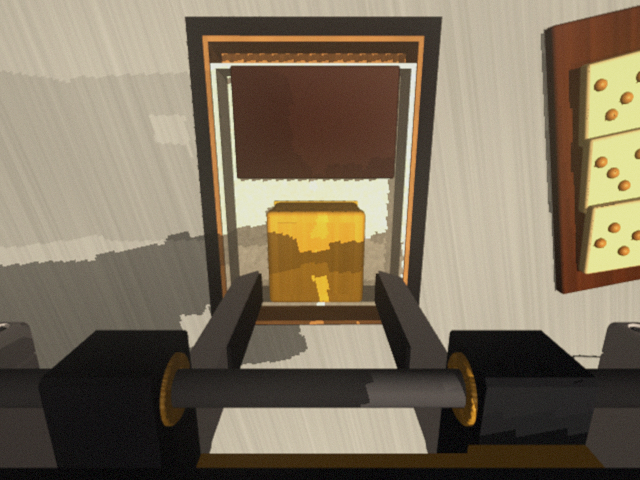

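The praline sits on the +y wall (V 12..77). The tin stands loose at V -72..-8, about 6 mm off the -y wall. The 20 mm gap is too tight for fingers, so I regrip the tin and slide it to the wall.

```bash
python3 -m creep '{"slide":[[0,0,0],[0,0,0],[0,0,-3],[0,0,-3],[0,0,-1.5],[0,0,-0.5],[0,0,0],[0,0,0]],"turn":[0,0,0,0,0,0,0,0],"claw":[0.82,0.82,0.82,0.82,0.82,0.82,0.6,0.6]}' 6|sed -n '2p;4,6p'
python3 -m creep '{"slide":[[0,0,0],[-0.034,-0.146,0],[-0.034,-0.146,0],[-0.034,-0.146,0],[0,0,0]],"turn":[0,0,0,0,0],"claw":[0.6,0.6,0.6,0.6,0.6]}' 6
python3 -m creep '{"slide":[[-0.023,-0.097,0],[0,0,0]],"turn":[0,0],"claw":[0.6,0.6]}' 6|sed -n '2p;4p'
```

```text
eef_pos: [531.4, -25.5, 216.2]
wrist_force: [-0.2, 0.1, 0.1]
finger_gap: 63.8
finger_force: 6.0
clock: 14.78
eef_pos: [530.5, -29.9, 216.1]
eef_rot: [3.14, -0.0, 1.341]
wrist_force: [0.1, 2.6, 7.3]
finger_gap: 63.8
finger_force: 6.0
eef_pos: [530.2, -30.8, 216.1]
wrist_force: [1.3, 2.4, 5.9]
```

```bash
for i in 1; do python3 -m creep '{"slide":[[-0.012,-0.049,0],[0,0,0]],"turn":[0,0],"claw":[0.6,0.6]}' 6|sed -n '2p;4p'
python3 -m creep '{"slide":[[-0.012,-0.049,0],[0,0,0]],"turn":[0,0],"claw":[0.6,0.6]}' 6|sed -n '2p;4p'
python3 -m creep '{"slide":[[-0.012,-0.049,0],[0,0,0]],"turn":[0,0],"claw":[0.6,0.6]}' 6|sed -n '2p;4p'
python3 -m creep '{"slide":[[-0.012,-0.049,0],[0,0,0]],"turn":[0,0],"claw":[0.6,0.6]}' 6|sed -n '2p;4p'; done
```

```text
eef_pos: [530.2, -31.2, 216.1]
wrist_force: [1.5, 3.9, 6.4]
eef_pos: [530.0, -31.5, 216.0]
wrist_force: [2.0, 5.2, 4.9]
eef_pos: [529.9, -32.0, 215.9]
wrist_force: [1.8, 6.4, 3.3]
eef_pos: [529.8, -32.4, 215.9]
wrist_force: [3.6, 6.6, 2.8]
```

```bash
python3 -m creep '{"slide":[[0,0,0],[0,0,0],[0,0,0],[0,0,4],[0,0,4],[0,0,0]],"turn":[0,0,0,0,0,0],"claw":[0.82,0.82,0.82,0.82,0.82,0.82]}' 6|sed -n '1,2p;4p'
cat > meas.py <<'E'
from h import *
pic,d,P=cloud("wrist"); Z=P[...,2]
q=P[...,:2]-C;U=q@ex;V=q@ey
for u in (-45,-25,0,25,45):
    s=(abs(U-u)<6)&(abs(V)<110)&(Z>46)&(Z<60); v=np.sort(V[s]); 
    g=np.where(np.diff(v)>3)[0]; print(u,round(v[0],1),[(round(v[i],1),round(v[i+1],1)) for i in g],round(v[-1],1))
for vv in (-60,-40,-20,0,30,60):
    s=(abs(V-vv)<5)&(abs(U)<75)&(Z>34); u=np.sort(U[s]); g=np.where(np.diff(u)>3)[0]
    if len(u): print("V",vv,round(u[0],1),[(round(u[i],1),round(u[i+1],1)) for i in g],round(u[-1],1))
s=manip.read_state();p=s["eef_pos"];print(p,s["eef_rot"][2],(p[:2]-C)@ex,(p[:2]-C)@ey)
E
python3 meas.py
```

```text
clock: 16.77
eef_pos: [529.9, -32.9, 298.0]
wrist_force: [-0.3, 0.1, 0.0]
-45 12.3 [] 77.4
-25 -77.0 [(np.float64(-13.7), np.float64(12.3))] 77.4
0 -77.0 [(np.float64(-13.9), np.float64(12.2))] 77.3
25 -77.5 [(np.float64(-13.9), np.float64(12.2))] 77.3
45 12.1 [] 77.2
V -60 -67.7 [(np.float64(-60.7), np.float64(-39.6)), (np.float64(-36.8), np.float64(-31.2)), (np.float64(32.5), np.float64(39.7)), (np.float64(41.9), np.float64(58.6))] 65.6
V -40 -72.7 [(np.float64(-36.6), np.float64(-31.1)), (np.float64(32.7), np.float64(39.3)), (np.float64(52.7), np.float64(58.6)), (np.float64(65.4), np.float64(72.4))] 74.9
V -20 -74.9 [] 75.0
V 0 -67.7 [(np.float64(-60.8), np.float64(58.7))] 65.5
V 30 -67.6 [(np.float64(-60.7), np.float64(-50.1)), (np.float64(50.0), np.float64(58.8))] 65.4
V 60 -67.5 [(np.float64(-60.7), np.float64(-49.9)), (np.float64(50.3), np.float64(58.6))] 65.6
[529.49572308 -32.84652009 296.0966824 ] 1.3407568293872507 0.738924131202852 -48.33026917981369
```

The slot is 26 mm, with the tin and praline both flush to their walls. Next, the bar.

```bash
python3 -m creep '{"slide":[[0,3,4],[0,5.5,4],[0,5.5,0],[0,5.5,0],[0,5.5,0],[0.5,4,0],[0,0,0],[0,0,0]],"turn":[0,0.05,0.06,0.06,0.05,0,0,0],"claw":[1,1,1,1,1,1,1,1]}' 6|sed -n '1,3p'
python3 - <<'E'
from h import *
pic,d,P=cloud("wrist"); save("w5",pic); np.savez("w5.npz",pic=pic,P=P)
s=manip.read_state();print(s["eef_pos"],s["eef_rot"][2])
for q in ("bar","stand"):
  for r in manip.cut_out(q,"wrist")[:3]:
    m=r["mask"]; p=P[m]; p=p[~np.isnan(p[:,0])]; print(q,r["score"],r["position"],m.sum(),np.percentile(p,[2,50,98],axis=0).round(1).tolist())
    if q=="bar":
      t=p[(p[:,2]>45)]
      f=np.polyfit(t[:,1],t[:,0],1);print("slope",f)
      for y0 in range(195,325,10):
        tt=p[abs(p[:,1]-y0)<5]
        if len(tt)>20: print(y0,[(zz,np.round(np.percentile(tt[abs(tt[:,2]-zz)<3,0],[5,50,95]),1).tolist()) for zz in range(30,100,10) if (abs(tt[:,2]-zz)<3).sum()>5])
E
```

```text
clock: 17.82
eef_pos: [534.5, 252.2, 370.9]
eef_rot: [-3.14, 0.001, 1.561]
[534.60315139 251.85983333 371.29488882] 1.5599686748601282
bar 0.89 [485.6, 232.2] 9614 [[634.9, 190.2, 6.1], [691.5, 240.5, 21.9], [745.5, 289.0, 25.9]]Traceback (most recent call last):
  File "<stdin>", line 9, in <module>
    raise TypeError("expected non-empty vector for x")
TypeError: expected non-empty vector for x
```

View pics/w5.png

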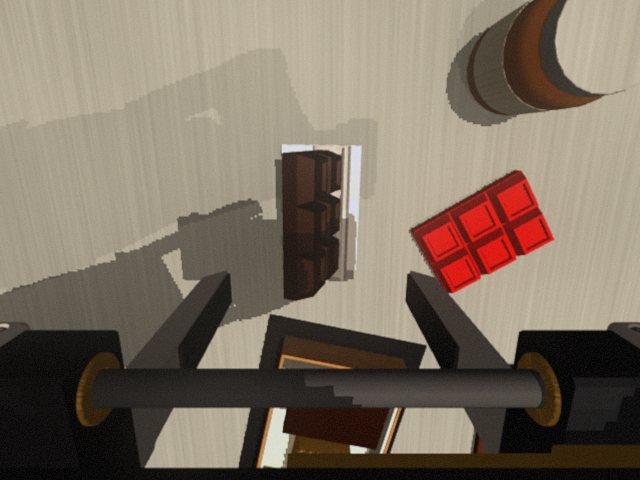

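The bar is dark at (310,220), still leaning left in the stand. The red one at (485,232) is the look-alike, which fooled the network. I fit the bar from depth.

```bash
python3 - <<'E'
from h import *
z=np.load("w5.npz");pic,P=z["pic"],z["P"];Z=P[...,2]
m=(P[...,0]>480)&(P[...,0]<600)&(P[...,1]>190)&(P[...,1]<330)&(Z>24)&(Z<110)&(pic.sum(-1)<330)
m[:, :275]=0; m[:,365:]=0; m[310:]=0
p=P[m]; print(len(p),np.percentile(p,[1,50,99],axis=0).round(1).tolist())
# top long edge face: z per x bands
for y0 in range(205,325,15):
    tt=p[abs(p[:,1]-y0)<7]
    print(y0,[(x0,round(float(np.median(tt[abs(tt[:,0]-x0)<1.5,2])),1)) for x0 in range(504,560,4) if (abs(tt[:,0]-x0)<1.5).sum()>4], round(np.percentile(tt[:,0],1),1))
hi=p[p[:,2]>84]; print(cv2.minAreaRect(hi[:,:2].astype(np.float32)))
s=(P[...,0]>500)&(P[...,0]<610)&(P[...,1]>180)&(P[...,1]<340)&(Z>1.5)&(Z<16)&(pic.min(-1)>120)
print("stand",s.sum(),cv2.minAreaRect(P[s][:,:2].astype(np.float32)))
E
```

```text
8071 [[508.0, 208.0, 26.6], [528.6, 265.9, 89.1], [559.5, 317.7, 93.1]]
205 [(508, 88.8), (512, 90.5), (516, 91.5), (520, 91.7), (524, 91.7), (528, 92.2), (532, 87.0), (536, 76.5), (540, 61.9), (544, 53.1), (548, 42.2), (552, 32.6)] 506.8
220 [(508, 89.1), (512, 90.1), (516, 91.5), (520, 91.6), (524, 92.0), (528, 91.9), (532, 79.3), (536, 68.2), (540, 66.0), (544, 55.6), (548, 35.3), (552, 31.7)] 507.4
235 [(508, 88.7), (512, 90.0), (516, 91.5), (520, 91.5), (524, 91.5), (528, 91.6), (532, 80.7), (536, 69.7), (540, 56.8), (544, 53.6), (548, 38.6), (552, 31.9)] 507.7
250 [(508, 88.8), (512, 90.0), (516, 91.5), (520, 91.6), (524, 91.8), (528, 91.9), (532, 89.7), (536, 72.5), (540, 66.9), (544, 56.0), (548, 40.1), (552, 32.0)] 507.5
265 [(508, 88.6), (512, 89.8), (516, 91.3), (520, 91.5), (524, 91.8), (528, 92.0), (532, 90.8), (536, 70.4), (540, 67.3), (544, 56.0), (548, 38.8), (552, 31.9), (556, 24.7)] 508.2
280 [(508, 88.3), (512, 89.6), (516, 90.9), (520, 91.6), (524, 91.5), (528, 91.1), (532, 84.3), (536, 74.2), (540, 60.5), (544, 53.4), (548, 44.1), (552, 35.8), (556, 24.9)] 508.8
295 [(508, 88.4), (512, 89.6), (516, 91.0), (520, 91.8), (524, 91.8), (528, 91.9), (532, 91.3), (536, 73.8), (540, 67.8), (544, 56.3), (548, 40.1), (552, 32.2), (556, 28.6)] 509.2
310 [(508, 88.2), (512, 89.3), (516, 91.1), (520, 91.7), (524, 91.6), (528, 91.7), (532, 91.4), (536, 74.0), (540, 67.8), (544, 55.9), (548, 42.0), (552, 32.5), (556, 30.3)] 509.2
((521.097412109375, 262.1678161621094), (113.63617706298828, 27.004180908203125), 88.68700408935547)
stand 2865 ((555.0952758789062, 260.09417724609375), (109.75374603271484, 159.7814178466797), 0.0014261424075812101)
```

```bash
python3 -m creep '{"slide":[[-0.5,0.5,-3],[-0.56,0.53,-3],[0,0,-3],[0,0,-1.6],[0,0,0],[0,0,0],[0,0,0],[0,0,0]],"turn":[-0.012,0,0,0,0,0,0,0],"claw":[1,1,1,1,0.45,0.3,0.3,0.3]}' 6
python3 -m creep '{"slide":[[0,0,0],[0,0,0],[0,0,0]],"turn":[0,0,0],"claw":[0.2,0.2,0.2]}' 6|sed -n '1,2p;4,6p'
```

```text
clock: 18.92
eef_pos: [524.0, 263.1, 266.7]
eef_rot: [3.141, -0.0, 1.549]
wrist_force: [-0.4, -0.2, 0.1]
finger_gap: 57.5
finger_force: 0.0
clock: 19.3
eef_pos: [523.9, 263.0, 266.2]
wrist_force: [-0.2, -0.8, -0.5]
finger_gap: 31.8
finger_force: 5.5
```

```bash
python3 -m creep '{"slide":[[0,0,0],[0,0,0],[-0.12,0,0.3],[-0.12,0,0.3],[-0.12,0,0.3],[-0.12,0,0.3],[0,0,0]],"turn":[0,0,0,0,0,0,0],"claw":[0.2,0.2,0.2,0.2,0.2,0.2,0.2]}' 8|sed -n '1,2p;4,6p'
```

```text
clock: 20.18
eef_pos: [519.1, 263.1, 278.6]
wrist_force: [1.5, -1.1, -0.1]
finger_gap: 31.9
finger_force: 7.6
```

```bash
python3 - <<'E'
from h import *
pic,d,P=cloud("wrist"); save("w6",pic);Z=P[...,2]
m=(P[...,0]>480)&(P[...,0]<600)&(P[...,1]>275)&(P[...,1]<320)&(Z>20)&(Z<125)&(pic.sum(-1)<330)
m[:, :200]=0; m[:,440:]=0
p=P[m];print(len(p),np.percentile(p,[1,50,99],axis=0).round(1).tolist())
print([(x0,round(float(np.median(p[abs(p[:,0]-x0)<1.5,2])),1)) for x0 in range(490,570,4) if (abs(p[:,0]-x0)<1.5).sum()>4])
E
```

```text
7942 [[504.9, 275.5, 42.9], [522.4, 299.7, 101.9], [548.6, 319.3, 105.1]]
[(506, 101.2), (510, 102.6), (514, 103.7), (518, 103.7), (522, 103.7), (526, 103.7), (530, 90.2), (534, 80.1), (538, 68.5), (542, 63.1), (546, 45.4), (550, 43.8)]
```

View pics/w6.png

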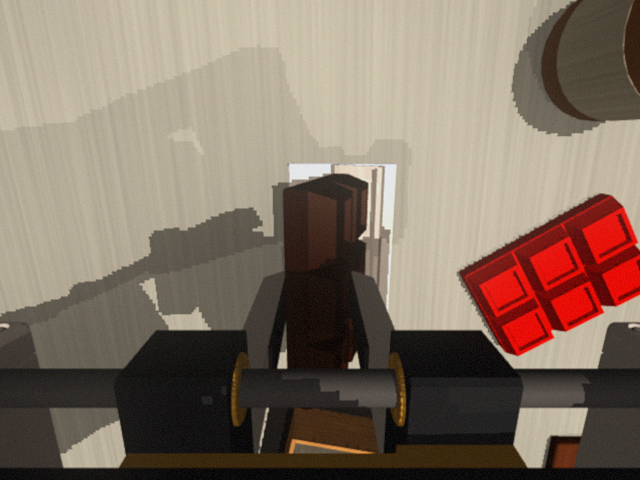

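The bar came up 12 mm with the gripper, clear of the lip. I lift further, then squeeze harder so it aligns to the pads.

```bash
python3 -m creep '{"slide":[[-0.12,0,0.4],[-0.12,0,0.6],[-0.1,0,1],[0,0,1.5],[0,0,0]],"turn":[0,0,0,0,0],"claw":[0.2,0.2,0.2,0.2,0.2]}' 10|sed -n '1,2p;4,6p'
python3 -m creep '{"slide":[[0,0,0],[0,0,0],[0,0,0],[0,0,0]],"turn":[0,0,0,0],"claw":[0.2,0.2,0.1,0.1]}' 30|sed -n '1,2p;4,6p'
```

```text
clock: 20.85
eef_pos: [515.7, 263.2, 314.7]
wrist_force: [0.3, 0.7, -2.5]
finger_gap: 24.0
finger_force: 9.9
clock: 21.35
eef_pos: [515.7, 263.0, 312.9]
wrist_force: [1.2, 0.4, -1.9]
finger_gap: 23.6
finger_force: 29.9
```

```bash
cat > barm.py <<'E'
from h import *
pic,d,P=cloud("wrist");Z=P[...,2]
s=manip.read_state();p0=s["eef_pos"];y0=s["eef_rot"][2]
a=y0-np.pi/2; cx=np.array([np.cos(a),np.sin(a)]); cy=np.array([-cx[1],cx[0]])  # closing axis, across
q=P[...,:2]-p0[:2];A=q@cx;B=q@cy;H=Z-p0[2]
m=(abs(A)<20)&(B>12)&(B<75)&(H>-215)&(H<-140)&(pic.sum(-1)<330)
b=np.array([A[m],B[m],H[m]]).T
t=b[(b[:,2]>-182)]
top=[(B0,np.round(np.median(t[abs(t[:,1]-B0)<3],0),1)[2]) for B0 in range(16,64,6) if (abs(t[:,1]-B0)<3).sum()>5]
print(p0,y0);print("top H by B",top,"end B",np.percentile(t[:,1],[99,99.8]).round(1))
hi=t[t[:,2]>np.median(t[:,2])-3]
for B0 in (20,30,40,50): 
    k=hi[abs(hi[:,1]-B0)<3]
    if len(k): print("A range",B0,np.percentile(k[:,0],[1,99]).round(1))
for H0 in range(-174,-214,-8):
    k=b[abs(b[:,2]-H0)<2]
    if len(k)>5: print("H",H0,np.percentile(k[:,0],[2,98]).round(1))
E
python3 barm.py
```

```text
[515.69758078 263.04281581 312.941856  ] 1.5487772056200133
top H by B [] end B [52.9 53. ]
H -182 [-10.8   0.1]
H -190 [-7.1 12.3]
H -198 [-10.5  11.8]
H -206 [-11.3  11.5]
```

```bash
sed -i 's/H>-215)&(H<-140)/H>-240)\&(H<-120)/; s/b\[:,2\]>-182/b[:,2]>-188/' barm.py; python3 barm.py
```

```text
[515.70495609 263.04272707 313.04962979] 1.5487588404445722
top H by B [(16, np.float64(-184.5)), (22, np.float64(-184.5)), (28, np.float64(-184.7)), (34, np.float64(-184.6)), (40, np.float64(-184.7)), (46, np.float64(-184.6)), (52, np.float64(-184.5)), (58, np.float64(-184.5))] end B [55.8 56.2]
A range 20 [-11.    8.4]
A range 30 [-11.3  10.3]
A range 40 [-11.1   9.6]
A range 50 [-10.9   9.7]
H -182 [-10.8   0.1]
H -190 [-6.9 12.4]
H -198 [-10.2  11.7]
H -206 [-10.2  11. ]
```

The bar now hangs upright and level, with its underside 261 mm below the TCP. I'm carrying it over the slot with a quarter turn.

```bash
python3 -m creep '{"slide":[[0,0,2],[0,-2,2],[0.3,-3.5,0],[0.4,-4,0],[0.4,-4,0],[0.4,-4,0],[0.4,-4,0],[0.3,-2.5,0]],"turn":[0,0.1,0.18,0.18,0.18,0.18,0.18,0.18],"claw":[0.1,0.1,0.1,0.1,0.1,0.1,0.1,0.1]}' 25|sed -n '1,5p'
python3 -m creep '{"slide":[[0.16,-1,0],[0,0,0],[0,0,0]],"turn":[0.18,0,0],"claw":[0.1,0.1,0.1]}' 25
python3 - <<'E'
from h import *
s=manip.read_state();p=s["eef_pos"];print(p,s["eef_rot"],((p[:2]-C)@ex,(p[:2]-C)@ey))
E
```

```text
clock: 22.45
eef_pos: [537.7, 21.4, 353.2]
eef_rot: [-3.142, 0.0, 2.734]
wrist_force: [-0.1, 0.7, -1.9]
finger_gap: 23.4
clock: 22.82
eef_pos: [539.2, 13.5, 353.1]
eef_rot: [3.141, -0.0, 2.905]
wrist_force: [-0.2, 0.7, -2.1]
finger_gap: 23.3
finger_force: 24.9
[539.23638864  13.49389111 353.09812498] [ 3.14149477e+00 -8.74756221e-05  2.90486127e+00] (np.float64(-0.2468057286397399), np.float64(-0.9874491104097867))
```

```bash
cat > slot.py <<'E'
from h import *
pic,d,P=cloud("wrist");Z=P[...,2];save("w7",pic)
s=manip.read_state();p0=s["eef_pos"];y0=s["eef_rot"][2]
a=y0-np.pi/2; cx=np.array([np.cos(a),np.sin(a)]); cy=np.array([-cx[1],cx[0]])
q=P[...,:2]-p0[:2];A=q@cx;B=q@cy;H=Z-p0[2]
print(p0,y0)
t=(H>-189)&(H<-180)&(abs(A)<20)&(B>12)&(B<70)
for B0 in (20,30,40,50): print("bar",B0,np.percentile(A[t&(abs(B-B0)<3)],[1,50,99]).round(1))
print("bar end",np.percentile(B[t],99.5))
for B0 in range(-50,62,6):
    k=(abs(B-B0)<3)&(abs(A)<45)&(Z>45)&(Z<56); lo=A[k&(A<0)];hi=A[k&(A>0)]
    print(B0,np.round(np.percentile(lo,99.5),1) if len(lo)>5 else None,np.round(np.percentile(hi,.5),1) if len(hi)>5 else None)
k=(Z>34)&(Z<43)&(abs(A)<10); v=np.sort(B[k&(B>40)&(B<90)]); print("wall B",v[:1],np.histogram(v,np.arange(50,80,1.))[0])
E
python3 slot.py
```

```text
[539.24343688  13.60070805 353.11109419] 2.905876835892375
bar 20 [-11.4  -3.6   9.7]
bar 30 [-11.7  -0.2  11.5]
bar 40 [-11.5  -0.2  11.7]
bar 50 [-11.3  -0.2  11.5]
bar end 56.152368420638425
-50 None None
-44 None 42.1
-38 None 36.3
-32 -20.3 20.6
-26 -20.1 19.6
-20 -20.1 17.9
-14 -20.0 17.9
-8 -19.9 21.0
-2 -20.5 20.9
4 -20.5 20.8
10 -20.3 20.7
16 -20.2 20.6
22 -20.1 20.5
28 -20.0 21.1
34 None 19.5
40 None 15.7
46 None 13.0
52 None 13.2
58 None None
wall B [60.36021699] [ 0  0  0  0  0  0  0  0  0  0 25 29 46  0 26 50 25  0  0  0  0  0  0  0
  0  0  0  0  0]
```

View pics/w7.png

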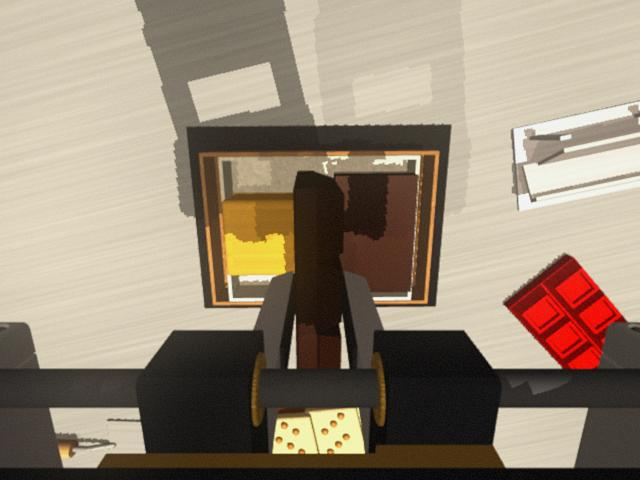

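Slot centre and bar centre agree to within about 0.2 mm. I lower to just above the tin and re-measure.

```bash
python3 -m creep '{"slide":[[-0.1,0.02,-1],[0,0,-1.5],[0,0,-0.7],[0,0,0],[0,0,0]],"turn":[0.006,0,0,0,0],"claw":[0.1,0.1,0.1,0.1,0.1]}' 25|sed -n '1,5p'
python3 slot.py
```

```text
clock: 23.5
eef_pos: [538.4, 13.2, 321.4]
eef_rot: [3.142, 0.0, 2.915]
wrist_force: [-0.8, -0.3, -2.5]
finger_gap: 24.1
[538.39975507  13.22421592 321.4742282 ] 2.9146539163474303
bar 20 [-11.3  -3.1  10.1]
bar 30 [-11.7  -0.2  11.9]
bar 40 [-11.4  -0.2  11.3]
bar 50 [-11.2  -0.2  11.5]
bar end 56.029045022116314
-50 None None
-44 None 41.9
-38 None 39.9
-32 -37.6 37.7
-26 -35.4 34.6
-20 -18.0 18.3
-14 -17.9 17.1
-8 -17.7 15.6
-2 -17.6 18.8
4 -17.6 18.6
10 -18.1 18.5
16 -18.0 18.4
22 -17.9 18.3
28 -17.9 18.2
34 None 18.8
40 None 16.5
46 None 13.7
52 None None
58 None None
wall B [59.88912474] [ 0  0  0  0  0  0  0  0  0 23 33 28 26 28 56 28  0  0  0  0  0  0  0  0
  0  0  0  0  0]
```

```bash
python3 -m creep '{"slide":[[0.01,0.05,-0.3],[0,0,-0.2],[0,0,-0.2],[0,0,0]],"turn":[-0.002,0,0,0],"claw":[0.1,0.1,0.1,0.1]}' 25|sed -n '1,5p'
python3 -m creep '{"slide":[[0,0,-0.2],[0,0,-0.2],[0,0,0]],"turn":[0,0,0],"claw":[0.1,0.1,0.1]}' 25|sed -n '1,5p'
```

```text
clock: 24.05
eef_pos: [538.4, 13.8, 314.0]
eef_rot: [-3.142, -0.0, 2.913]
wrist_force: [0.1, 0.6, -2.4]
finger_gap: 23.9
clock: 24.42
eef_pos: [538.8, 14.0, 312.7]
eef_rot: [3.14, 0.004, 2.913]
wrist_force: [-5.2, 4.5, 20.6]
finger_gap: 24.2
```

It touched at the tin's top height, so the bar may hang slightly tilted. I lift and measure the bar's end face against height.

```bash
python3 -m creep '{"slide":[[0,0,1],[0,0,2],[0,0,0],[0,0,0]],"turn":[0,0,0,0],"claw":[0.1,0.1,0.1,0.1]}' 25|sed -n '1,5p'
cat > tilt.py <<'E'
from h import *
pic,d,P=cloud("wrist");Z=P[...,2];save("w8",pic);np.savez("w8.npz",pic=pic,P=P)
s=manip.read_state();p0=s["eef_pos"];y0=s["eef_rot"][2]
a=y0-np.pi/2; cx=np.array([np.cos(a),np.sin(a)]); cy=np.array([-cx[1],cx[0]])
q=P[...,:2]-p0[:2];A=q@cx;B=q@cy;H=Z-p0[2];print(p0,y0)
m=(abs(A)<22)&(B>48)&(B<62)&(H<-183)&(H>-264)
for h in range(-186,-264,-6):
    k=m&(abs(H-h)<3)
    if k.sum()>5: print(h,k.sum(),np.percentile(A[k],[1,50,99]).round(1),np.median(B[k]).round(1))
k=(abs(A+11)<4)&(B>14)&(B<40)&(H<-183)
m=(abs(A)<22)&(B>12)&(B<60)&(H<-182)&(H>-190)
pts=np.array([A[m],B[m],H[m]]).T
flat=pts[pts[:,0]<-2]
c,_,_,_=np.linalg.lstsq(np.c_[flat[:,:2],np.ones(len(flat))],flat[:,2],rcond=None);print("top plane dH/dA,dH/dB",c)
E
python3 tilt.py
```

```text
clock: 24.92
eef_pos: [538.3, 13.7, 339.4]
eef_rot: [-3.141, -0.001, 2.913]
wrist_force: [-0.0, 1.2, -1.7]
finger_gap: 23.5
[538.27237705  13.70874565 339.20597478] 2.912733696969939
-186 728 [-11.3  -0.3  11.6] 51.9
-192 83 [-10.9   0.2  12.1] 55.7
-198 74 [-11.3   0.7  11.8] 55.7
-204 56 [-11.7  -0.   11.2] 55.8
-210 68 [-11.6  -1.6  11.5] 56.5
-216 44 [-11.7  -0.3  10.3] 55.9
-222 45 [-12.3  -3.1   6.2] 56.7
-228 54 [-12.    0.5  10.5] 55.6
-234 43 [-13.   -2.1  10.6] 56.1
-240 43 [-12.7  -1.    9.7] 56.1
-246 37 [-13.1  -2.2  10.1] 56.8
-252 30 [-12.7  -0.4   9.1] 55.9
-258 13 [-13.3  -3.    5.9] 57.0
top plane dH/dA,dH/dB [-1.79125902e-03  2.35240764e-03 -1.83811371e+02]
```

View pics/w8.png

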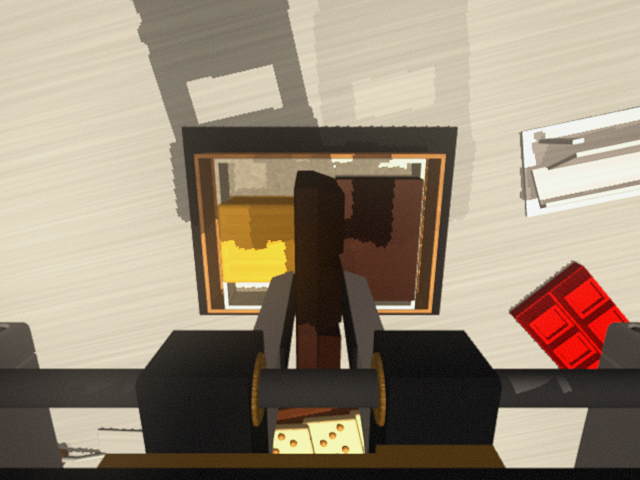

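The bar's foot sits about 1.5 mm toward the tin (slight tilt of about 0.03 rad), which explains the touch. I shift 1.1 mm along +V and lower again.

```bash
python3 -m creep '{"slide":[[0.025,0.107,-0.8],[0,0,-0.8],[0,0,-0.5],[0,0,-0.3],[0,0,0]],"turn":[0,0,0,0,0],"claw":[0.1,0.1,0.1,0.1,0.1]}' 25|sed -n '1,5p'
python3 -m creep '{"slide":[[0,0,-0.1],[0,0,-0.1],[0,0,-0.1],[0,0,0]],"turn":[0,0,0,0],"claw":[0.1,0.1,0.1,0.1]}' 25|sed -n '1,5p'
```

```text
clock: 25.6
eef_pos: [538.7, 14.8, 316.0]
eef_rot: [-3.142, -0.0, 2.913]
wrist_force: [-0.1, 0.3, -2.6]
finger_gap: 24.0
clock: 26.1
eef_pos: [538.7, 14.8, 313.2]
eef_rot: [3.142, 0.0, 2.913]
wrist_force: [-0.6, 0.3, -1.4]
finger_gap: 23.7
```

```bash
python3 -m creep '{"slide":[[0,0,-0.1],[0,0,0]],"turn":[0,0],"claw":[0.1,0.1]}' 25|sed -n '2p;4,5p'
python3 -m creep '{"slide":[[0,0,-0.1],[0,0,0]],"turn":[0,0],"claw":[0.1,0.1]}' 25|sed -n '2p;4,5p'
```

```text
eef_pos: [538.8, 14.9, 312.8]
wrist_force: [-1.8, 1.6, 6.2]
finger_gap: 23.5
eef_pos: [538.7, 14.9, 311.0]
wrist_force: [0.2, 1.1, -1.9]
finger_gap: 23.5
```

```bash
python3 -m creep '{"slide":[[0.005,0.02,-0.1],[0,0,-0.1],[0,0,0]],"turn":[0,0,0],"claw":[0.1,0.1,0.1]}' 25|sed -n '2p;4,5p'
python3 -m creep '{"slide":[[0,0,-0.1],[0,0,-0.1],[0,0,0]],"turn":[0,0,0],"claw":[0.1,0.1,0.1]}' 25|sed -n '2p;4,5p'
python3 -m creep '{"slide":[[0,0,-0.1],[0,0,-0.1],[0,0,0]],"turn":[0,0,0],"claw":[0.1,0.1,0.1]}' 25|sed -n '2p;4,5p'
```

```text
eef_pos: [538.7, 15.0, 308.9]
wrist_force: [-0.4, 0.5, -3.4]
finger_gap: 23.6
eef_pos: [538.7, 15.0, 307.0]
wrist_force: [-0.1, 1.0, -2.4]
finger_gap: 23.6
eef_pos: [538.7, 15.0, 305.0]
wrist_force: [0.4, 1.3, -3.3]
finger_gap: 23.5
```

Both edges are passed and it's in the slot. I continue down.

```bash
python3 -m creep '{"slide":[[0,0,-0.2],[0,0,-0.2],[0,0,-0.2],[0,0,-0.2],[0,0,0]],"turn":[0,0,0,0,0],"claw":[0.1,0.1,0.1,0.1,0.1]}' 25|sed -n '2p;4,5p'
python3 -m creep '{"slide":[[0,0,-0.2],[0,0,-0.2],[0,0,-0.2],[0,0,0]],"turn":[0,0,0,0],"claw":[0.1,0.1,0.1,0.1]}' 25|sed -n '2p;4,5p'
```

```text
eef_pos: [538.7, 15.0, 296.9]
wrist_force: [0.7, 1.6, -2.9]
finger_gap: 24.4
eef_pos: [538.7, 15.0, 290.9]
wrist_force: [0.1, 1.2, -3.7]
finger_gap: 23.8
```

```bash
python3 -m creep '{"slide":[[0,0,-0.3],[0,0,-0.3],[0,0,-0.3],[0,0,-0.3],[0,0,-0.2],[0,0,-0.2],[0,0,0]],"turn":[0,0,0,0,0,0,0],"claw":[0.1,0.1,0.1,0.1,0.1,0.1,0.1]}' 25|sed -n '2p;4,5p'
python3 -m creep '{"slide":[[0,0,-0.1],[0,0,-0.1],[0,0,-0.1],[0,0,0]],"turn":[0,0,0,0],"claw":[0.1,0.1,0.1,0.1]}' 25|sed -n '2p;4,5p'
```

```text
eef_pos: [538.7, 15.0, 274.9]
wrist_force: [0.4, 0.5, -3.3]
finger_gap: 23.9
eef_pos: [538.7, 15.0, 272.0]
wrist_force: [1.6, 1.6, -2.9]
finger_gap: 23.5
```

```bash
python3 -m creep '{"slide":[[0,0,-0.1],[0,0,-0.1],[0,0,0]],"turn":[0,0,0],"claw":[0.1,0.1,0.1]}' 25|sed -n '2p;4,5p'
python3 -m creep '{"slide":[[0,0,-0.05],[0,0,-0.05],[0,0,0]],"turn":[0,0,0],"claw":[0.1,0.1,0.1]}' 25|sed -n '2p;4,5p'
```

```text
eef_pos: [538.7, 15.0, 270.0]
wrist_force: [1.0, 1.6, -2.6]
finger_gap: 23.6
eef_pos: [538.7, 15.0, 269.1]
wrist_force: [1.0, 0.7, -3.3]
finger_gap: 23.4
```

```bash
python3 -m creep '{"slide":[[0,0,-0.05],[0,0,-0.05],[0,0,0]],"turn":[0,0,0],"claw":[0.1,0.1,0.1]}' 25|sed -n '1,2p;4,5p'
python3 -m creep '{"slide":[[0,0,-0.05],[0,0,0]],"turn":[0,0],"claw":[0.1,0.1]}' 25|sed -n '2p;4,5p'
```

```text
clock: 31.35
eef_pos: [538.7, 15.1, 268.5]
wrist_force: [-3.6, 2.7, 5.7]
finger_gap: 23.7
eef_pos: [538.7, 15.1, 268.4]
wrist_force: [-6.0, 2.6, 10.4]
finger_gap: 23.7
```

The bar is on the floor. I release it, retract and check.

```bash
python3 -m creep '{"slide":[[0,0,0],[0,0,0],[0,0,0],[0,0,2],[0,0,5],[0,0,5],[0,0,0],[0,0,0]],"turn":[0,0,0,0,0,0,0,0],"claw":[0.4,0.5,0.5,0.5,0.8,1,1,1]}' 25|sed -n '1,5p'
python3 - <<'E'
from h import *
for cam in ("wrist","top"):
    pic,d,P=cloud(cam);Z=P[...,2];q=P[...,:2]-C;U=q@ex;V=q@ey
    if cam=="wrist": save("w9",pic)
    print(cam)
    for n,v0,v1 in (("tin",-72,-20),("bar",-9,7),("pral",20,70)):
        k=(V>v0)&(V<v1)&(abs(U)<(27 if n=="tin" else 45))&(Z>30)&(Z<100); print(n,np.percentile(Z[k],[5,50,95]).round(1))
    b=(Z>78)&(Z<95)&(abs(U)<70)&(abs(V)<60); 
    if b.sum()>20: print("bar top",cv2.minAreaRect(np.c_[U[b],V[b]].astype(np.float32)))
    for u0 in (-48,-40,-20,0,20,40,48):
        k=(abs(U-u0)<4)&(Z>44)&(Z<58);lo=V[k&(V<0)];hi=V[k&(V>0)];print(u0,np.percentile(lo,[1,99]).round(1) if len(lo)>9 else None,np.percentile(hi,[1,99]).round(1) if len(hi)>9 else None)
E
```

```text
clock: 32.6
eef_pos: [538.6, 15.0, 386.7]
eef_rot: [-3.141, -0.001, 2.913]
wrist_force: [-0.6, 0.2, -0.4]
finger_gap: 83.6
wrist
tin [51.9 53.  54.1]
bar [80.7 83.4 84.9]
pral [46.6 47.8 49. ]
bar top ((-1.2423858642578125, 0.6625270843505859), (23.888011932373047, 114.00395965576172), 89.78496551513672)
-48 None [14.7 76.9]
-40 None [14.8 77.1]
-20 [-77.  -14.5] [ 9.7 77. ]
0 [-76.8 -14.8] [14.3 77.1]
20 [-77.1 -14.2] [14.5 77.3]
40 None [13.8 76.6]
48 None [13.9 73.8]
topTraceback (most recent call last):
  File "<stdin>", line 7, in <module>
    return _quantile_unchecked(
        a, q, axis, out, overwrite_input, method, keepdims, weights)
    return _ureduce(a,
                    func=_quantile_ureduce_func,
    ...<5 lines>...
                    overwrite_input=overwrite_input,
                    method=method)
    r = func(a, **kwargs)
    result = _quantile(arr,
                       quantiles=q,
    ...<2 lines>...
                       out=out,
                       weights=wgt)
    slices_having_nans = np.isnan(arr[-1, ...])
                                  ~~~^^^^^^^^^
IndexError: index -1 is out of bounds for axis 0 with size 0
```

View pics/w9.png

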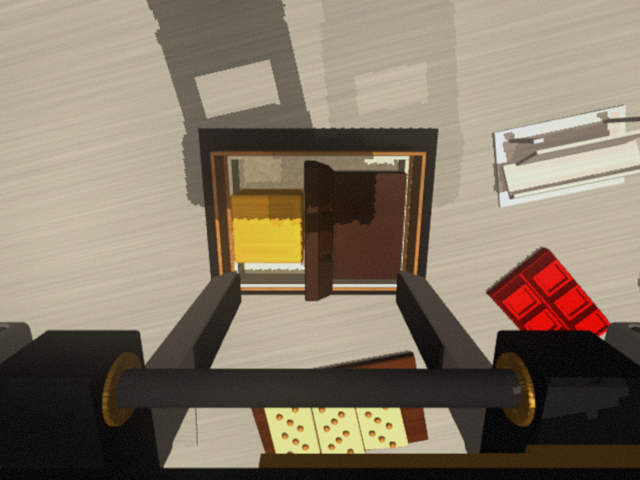

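The picture shows tin (265,225), bar (318,230) and praline (368,225) side by side. Their top heights of 53, 84 and 48 mm match all three standing on the tray floor. The gripper is clear, so I hand the job in.

```bash
python3 -c "
from cell import manip
print(manip.sign_off())"
```

```text
the job is handed in; nothing more can be done
None
```

The job is handed in at about 33 s of the 67 s: the tin, bar and praline box stand upright side by side on the tray floor, though on the first try at lowering it the bar pressed the tin's top edge with about 21 N before I lifted it and realigned.

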